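Open the push-and-turn specimen jar and clip the mount into the microscope stage

TASK

Open the clamped specimen jar: push its child-resistant cap down hard and, keeping it down, turn it about a sixth of a turn counter-clockwise, then lift it off and stand it open side down in the steel tray. Then take the specimen mount out of the jar and press it, foot down, into the pocket of the grey microscope stage block until it is fully home and the sprung latch has snapped back over its foot. Set things down without dropping them, and leave the bottle, the small jar and the loupe where they stand.

Things in the scene. Friction and masses are not known exactly. Their poses are not given: they have to be found in the camera images.
- cap_grip (a point): middle of the ribbed knob of the white jar cap (loose, about 60 g, 70 mm tall in all): a skirt 59 mm in diameter and 28 mm tall, on it the round knob, 44 mm in diameter and 42 mm tall. The point is on the axis, 21 mm above the skirt's flat top, 21 mm below the cap's top, 49 mm above its lower rim; z up. Grip the knob from above at any yaw; the skirt's flat top also bears a push.
- cap_rim (a point): centre of the cap's open lower rim. Lock: inner lugs stop the cap turning or lifting. Held down evenly 3 to 6 mm (7 N to start, 12 N at 3.5 mm, 16 N at 6 mm, where it bottoms) it turns counter-clockwise seen from above, never clockwise. After 35 to 90 degrees (60 is best) it is free: let up, it rises 4 mm above its closed height and lifts straight off.
- jar: amber jar, 66 mm in diameter, fixed in a steel clamp with a square 100 mm foot. Origin: centre of the foot's underside, on the jar's axis; z up. Inner floor at height 26 mm, shoulder at 46 mm, neck top at 70 mm; round bore 34 mm in diameter. Closed, the cap's lower rim is at height 56 mm and its top at 126 mm.
- seal (a joint): white sprung sealing ring (33 mm bore, 38 mm outside) on the jar's neck under the cap, in m, positive downwards: 0 with the cap closed and locked, 0.006 pushed fully down, -0.004 when the cap is unlocked or off (its top is then 84 mm above the jar's origin)
- mount_center (a point): centre (half-way up) of the specimen mount upright in the jar (loose, about 70 g, 88 mm tall): dark square foot 22 x 22 mm, 14 mm tall; square aluminium stem 10 x 10 mm rising 74 mm from its middle, sides parallel. x, y along the sides, z up the stem; bottom 44 mm below, top 44 mm above. In the open jar 30 mm of stem stand above the sealing ring. Any of its four quarter turns fits the pocket.
- pocket (a point): centre of the floor of the square pocket on the fixed grey stage block (120 x 100 mm, 24 mm tall; this floor is its top face). x, y along the pocket's sides, z up. Pocket 25 x 25 mm; black walls 12 mm tall with sloped lead-ins up to 20 mm on three sides, the latch on the +x side. The foot goes straight down onto the floor.
- latch (a joint): sprung steel latch on the pocket's +x side, in m: 0 shut, grows to 0.008 as pushed away along the pocket's +x. Its nose reaches 3 mm over the seated foot, underside 15.5 mm above the pocket floor; a 63 degree ramp on it, up to 31 mm above the floor, lets the descending foot push it aside (5 to 15 N down). It snaps back by itself when the foot is home. Top 36 mm above the floor.
- tray_in (a point): centre of the inner floor (4 mm above the bench) of the fixed square steel tray: inside 128 x 128 mm, 12 mm tall rim outside, x and y along the sides
- amber_bottle: bystander: amber bottle with black cap, 44 mm in diameter, 95 mm tall, origin at the centre of its underside
- small_jar: bystander: small clear jar with a flat grey lid, 52 mm in diameter, 55 mm tall, origin at the centre of its underside
- loupe: bystander: black loupe, 38 mm in diameter, 36 mm tall, origin at the centre of its underside
- jar_mouth (a point): centre of the jar's mouth: on the jar's axis at the neck's top, 70 mm above the jar's origin
Mind the look-alikes: they are no part of the job. What is shaped like the part that bears cap_grip but red is not meant. Several things look just like the part that bears tray_in: the one meant starts farthest to the robot's right.

How it is judged:
By the outcome, as a careful person would: the job done as asked, in the order asked, and still so for the second after the job is handed in, with the robot touching nothing.
It also fails if it takes over 58 s, if anything falls off the work surface, if the arm or the gripper's body presses on something with over 40 N, if the wrist force passes 120 N, or if a joint passes its speed limit or range.

ROBOT

A 6-joint arm with a two-finger parallel gripper is mounted at the origin on the work surface. World frame = base frame: x ahead of the robot, y to its left, z up, the work surface at z = 0. Lengths are in m, angles in rad, forces in N, time in s.
With the tool pointing down it reaches from about 0.275 to 0.75 m from the base axis. Payload 10.2 kg.
Tool frame: the origin (TCP) lies midway between the tips of the shut fingers; the grasp point (between the pads) lies 19 mm behind it (env.hold_point_z is the distance from the TCP to the grasp point, in m); x points along the fingers, z is the direction in which the jaws open and shut, and the axes are right-handed (so a half turn about x gives the same grasp; the last joint's range is limited). The gripper opens to 85 mm and grips with 20 to 120 N. Pads are 22 mm wide; open, the fingers measure 114 mm over their backs; the gripper's body (76 mm by 85 mm) begins 54 mm behind the grasp point. The pads swing forward as they close: fully open they stand 13 mm farther back than shut.
Start: joints at [-1.528, 0.313, 1.498, -0, 1.331, -0.223], TCP at [0.138, -0.507, 0.231] pointing down, gripper open.
Joint ranges: [-2.94, 2.94], [-0.97, 2.17], [0.19, 2.56], [-1.23, 4.37], [0.02, 3.11], [-2.88, 2.88]. Speed limits (rad/s): [2.39, 2.39, 3.01, 3.14, 3.14, 3.14].

INTERFACE

Orientations are given as a unit quaternion [x, y, z, w].
In Python, from bench import env, kinematics, monitor, eyes, job gives the robot as it stands. The module is installed in compiled form; this text tells all that it offers. Calls block until the motion is done:
- env.reach(position, orientation): joint-space move of the TCP to a pose.
- env.movel(position, velocity=0.15, frame=None, guard=None): straight line of the TCP; frame=None keeps the orientation; velocity is the mean speed in m/s. With guard (N) it stops when the force on the tool has changed by that much, and returns True; else False.
- env.set_joints(angles): joint-space move.
- env.release() and env.close_gripper(effort=None): open the fingers fully, or close them until they stop; effort is the grip in N (None keeps the last).
- env.hold(seconds).
- kinematics.ik(position, orientation): joint angles nearest the present ones, or None.
- monitor.sense(): the state.
- eyes.grab_frame(name): name is "scene" or "top" or "wrist"; returns a dict with "frame" (420x560x3 uint8, red, green, blue), "mtx" (3x3 intrinsics, pixels), "view" (4x4, takes a point from world to camera coordinates). Camera axes: x right, y down, z forward; pixel columns grow to the right and rows downward; lengths in m; the calibration is good to about 2 mm. The wrist camera is an equidistant fisheye: a pixel r from the principal point sees the ray r / f radians off the axis. A picture is of the moment at which its call begins. There is no depth.
A pose or a line that the arm cannot do raises env.MotionError and nothing moves.
- job.hand_in(): hands the job in, once; it reports no verdict.
The state is a dict: "clock": time; "joints": joint angles; "qvel": joint speeds; "joint_efforts": joint torques, N m; "position": TCP position; "ee_rot": TCP orientation; "contact_force": force on the tool from outside, world axes, zero at the start; "ft_torque": the same for the moment, N m; "finger_gap": opening from 0.0 (shut) to 1.0 (fully open).
Only numpy, scipy, OpenCV 4.12 (cv2) and the standard library are available. Lean on these libraries where they do the work, as an engineer would, in place of code of your own. Each camera call takes 0.05 s, during which the arm holds its last target. There are 200 camera calls.

## Working session

There is one attempt and no reset: what is moved stays moved. The work goes in short steps, each a Python script; the robot and the scene stay as the last script left them, time stands still between calls to the robot, and variables do not carry over. Pictures are saved under pics/ and viewed, about 8 in all and at most 12, crops included, and the job is handed in when it is done.

```bash
mkdir -p pics
cat > h.py <<'E'
import numpy as np, cv2
from bench import env, kinematics, monitor, eyes, job
def grab(n,fn=None):
    d=eyes.grab_frame(n)
    if fn: cv2.imwrite('pics/'+fn,cv2.cvtColor(d['frame'],cv2.COLOR_RGB2BGR))
    return d
def ray(d,uv,fish=False):
    K=np.array(d['mtx']);V=np.array(d['view'])
    x=(uv[0]-K[0,2])/K[0,0];y=(uv[1]-K[1,2])/K[1,1]
    if fish:
        t=np.hypot(x,y);s=np.sin(t)/t if t>1e-9 else 1;c=np.array([x*s,y*s,np.cos(t)])
    else: c=np.array([x,y,1.])
    R=V[:3,:3];return -R.T@V[:3,3], R.T@c
def onz(d,uv,z,fish=False):
    o,r=ray(d,uv,fish);return o+r*(z-o[2])/r[2]
def proj(d,p,fish=False):
    K=np.array(d['mtx']);V=np.array(d['view']);c=V[:3,:3]@np.array(p)+V[:3,3]
    if fish:
        r=np.hypot(c[0],c[1]);t=np.arctan2(r,c[2]);x,y=c[0]/r*t,c[1]/r*t
    else: x,y=c[0]/c[2],c[1]/c[2]
    return np.array([K[0,0]*x+K[0,2],K[1,1]*y+K[1,2]])
E
python3 - <<'E'
from h import *
a=grab('top','top0.png');b=grab('scene','scene0.png');c=grab('wrist','wrist0.png')
np.save('d0.npy',dict(top=a,scene=b,wrist=c),allow_pickle=True)
for d in(a,b,c):print(np.array(d['mtx']).round(1).tolist(),np.linalg.inv(d['view']).round(3).tolist())
s=monitor.sense();print(s['clock'],s['ee_rot'],s['contact_force'],env.hold_point_z)
E
```

```text
[[411.0, 0.0, 274.3], [0.0, 411.0, 213.3], [0.0, 0.0, 1.0]] [[-0.016, -0.992, 0.122, 0.498], [-0.999, 0.011, -0.042, 0.02], [0.04, -0.123, -0.992, 0.855], [0.0, 0.0, 0.0, 1.0]]
[[534.8, 0.0, 274.7], [0.0, 534.8, 212.6], [0.0, 0.0, 1.0]] [[-0.504, 0.729, -0.463, 1.19], [0.864, 0.424, -0.273, 0.371], [-0.003, -0.538, -0.843, 1.165], [0.0, 0.0, 0.0, 1.0]]
[[325.2, 0.0, 276.4], [0.0, 325.2, 203.5], [0.0, 0.0, 1.0]] [[0.263, -0.925, -0.274, 0.209], [-0.965, -0.253, -0.074, -0.488], [-0.001, 0.283, -0.959, 0.374], [0.0, 0.0, 0.0, 1.0]]
0.15 [ 0.42958579  0.56206872 -0.42907691  0.5616296 ] [0.06551125 1.07332954 0.44714838] 0.0187
```

View pics/top0.png

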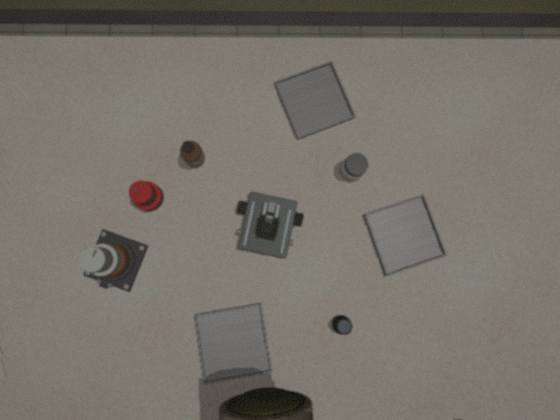

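View pics/scene0.png

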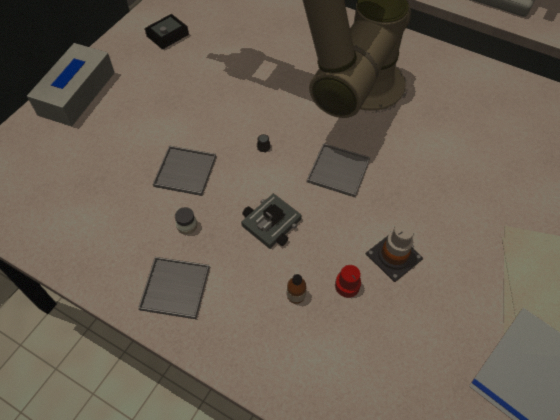

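Top picture: white cap on clamped jar at (97,260); red look-alike at (146,195); stage block at (268,225) with the latch toward the upper side; trays at (314,100), (404,235), (232,341). The one farthest right (−y) is (404,235). The bottle is at (191,153), the small jar at (353,167) and the loupe at (342,325). Scene picture: white cap at (402,238), red (348,280), stage (272,220).

One close crop to confirm and measure.

Run:
```python
from h import *
D=np.load('d0.npy',allow_pickle=True).item()
t,s=D['top'],D['scene']
def crop(d,u,v,n=40):
    c=d['frame'][v-n:v+n,u-n:u+n][:,:,::-1];c=(255*(c/255.)**.55).astype(np.uint8)
    c=cv2.resize(c,(400,300) if 0 else (300,300),interpolation=cv2.INTER_CUBIC)
    for i in range(0,2*n,10):
        p=int(i*300/(2*n));cv2.putText(c,str(u-n+i),(p,8),0,.3,(0,255,255));cv2.putText(c,str(v-n+i),(0,p+4),0,.3,(0,255,255))
        cv2.line(c,(p,10),(p,14),(0,255,255));cv2.line(c,(20,p),(24,p),(0,255,255))
    return c
cv2.imwrite('pics/crop1.png',np.vstack([np.hstack([crop(t,112,258),crop(t,268,225)]),np.hstack([crop(s,398,248),crop(s,272,220)])]))
# rough positions
for n,uv,z in[('cap',(92,262),.126),('red',(142,192),.07),('stage',(268,226),.024),('tray',(404,235),.01),('loupe',(342,325),.036),('bottle',(188,148),.095),('sj',(354,164),.055)]:print(n,onz(t,uv,z).round(3))
# white cap top, tray masks
for nm,d,(u0,u1,v0,v1) in[('top',t,(75,125,235,285)),('scene',s,(380,425,215,270))]:
    h=cv2.cvtColor(d['frame'],cv2.COLOR_RGB2HSV);c=h[v0:v1,u0:u1];print(nm,np.percentile(c[...,2],[50,90,99]))
```

```text
cap [0.506 0.307 0.126]
red [0.638 0.24  0.07 ]
stage [ 0.574 -0.002  0.024]
tray [ 0.553 -0.286  0.01 ]
loupe [ 0.377 -0.143  0.036]
bottle [0.717 0.149 0.095]
sj [ 0.694 -0.175  0.055]
top [116. 132. 135.]
scene [118. 130. 131.]
```

View pics/crop1.png

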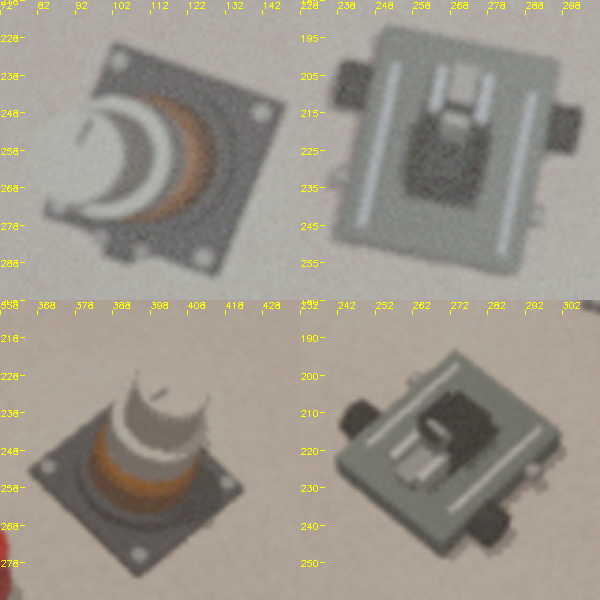

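The crop confirms the white cap on the amber clamped jar as the target. The red cap is separate and not wanted. Next I'll compute poses from the foot and block corners and move above the jar for a near look.

```bash
cat >> h.py <<'E'
from scipy.spatial.transform import Rotation as Rn
def Q(yaw):  # tool x down, z axis (jaw) along yaw in the plane
    z=np.array([np.cos(yaw),np.sin(yaw),0]);x=np.array([0,0,-1.]);y=np.cross(z,x)
    return Rn.from_matrix(np.c_[x,y,z]).as_quat()
def st():
    s=monitor.sense();print('t%.2f'%s['clock'],'p',np.round(s['position'],4),'F',np.round(s['contact_force'],1),'T',np.round(s['ft_torque'],2),'gap%.3f'%s['finger_gap'],'q6 %.2f'%s['joints'][5]);return s
E
python3 - <<'E'
from h import *
D=np.load('d0.npy',allow_pickle=True).item();t,s=D['top'],D['scene']
f=lambda d,o,P,z:np.array([onz(d,np.array(o)+np.array(p)/3.75,z) for p in P])
A=f(t,(72,218),[(115,43),(285,103),(215,277),(43,213)],.008)
B=f(s,(358,208),[(28,470-300),(112,105),(243,490-300),(137,577-300)],.008)
for C in(A,B[[0,3,2]]):print('foot',C.round(3)[:,:2].tolist(),(C[0]+C[2])[:2]/2,np.linalg.norm(C[0]-C[1]),np.linalg.norm(C[1]-C[2]))
S=f(t,(228,185),[(83,25),(258,60),(215,275),(33,238)],.024);print('stage',S.mean(0),np.linalg.norm(S-np.roll(S,1,0),axis=1))
d=S[0]-S[3]+S[1]-S[2];print('stage +x yaw',np.degrees(np.arctan2(d[1],d[0])))
T=f(s,(232,180),[(455-300,350-300),(560-300,435-300),(447-300,557-300),(335-300,463-300)],.024);print('stage(scene)',T.mean(0),np.linalg.norm(T-np.roll(T,1,0),axis=1))
V=D['wrist'];Ci=np.linalg.inv(V['view']);s0=monitor.sense();R=Rn.from_quat(s0['ee_rot']).as_matrix()
print('cam in tool',R.T@(Ci[:3,3]-s0['position']),'fwd',R.T@Ci[:3,2])
for y in range(-180,180,20):
    q=kinematics.ik([A.mean(0)[0],A.mean(0)[1],.2],Q(np.radians(y)))
    print(y,None if q is None else np.round(q,2).tolist())
E
```

```text
foot [[0.573, 0.335], [0.539, 0.243], [0.447, 0.278], [0.482, 0.369]] [0.5098861  0.30617266] 0.09792045059382412 0.0986912584240624
foot [[0.545, 0.248], [0.579, 0.34], [0.488, 0.375]] [0.51616976 0.31140546] 0.09841435445913674 0.09795470210702259
stage [ 5.77246225e-01 -2.80294480e-04  2.40000000e-02] [0.11892637 0.09757911 0.1194192  0.09969651]
stage +x yaw -13.00408823819442
stage(scene) [0.5851125  0.00654089 0.024     ] [0.12125509 0.09910009 0.11996568 0.10344236]
cam in tool [-0.14358242  0.07308973  0.00033939] fwd [ 9.58954632e-01 -2.83559447e-01  2.33813257e-04]
-180 [0.34, 0.49, 1.32, -0.0, 1.33, -2.8]
-160 None
-140 [0.34, 0.49, 1.32, -0.0, 1.33, 2.79]
-120 [0.34, 0.49, 1.32, -0.0, 1.33, 2.44]
-100 [0.34, 0.49, 1.32, -0.0, 1.33, 2.09]
-80 [0.34, 0.49, 1.32, -0.0, 1.33, 1.74]
-60 [0.34, 0.49, 1.32, -0.0, 1.33, 1.39]
-40 [0.34, 0.49, 1.32, -0.0, 1.33, 1.04]
-20 [0.34, 0.49, 1.32, -0.0, 1.33, 0.69]
0 [0.34, 0.49, 1.32, -0.0, 1.33, 0.34]
20 [0.34, 0.49, 1.32, -0.0, 1.33, -0.01]
40 [0.34, 0.49, 1.32, -0.0, 1.33, -0.35]
60 [0.34, 0.49, 1.32, -0.0, 1.33, -0.7]
80 [0.34, 0.49, 1.32, -0.0, 1.33, -1.05]
100 [0.34, 0.49, 1.32, -0.0, 1.33, -1.4]
120 [0.34, 0.49, 1.32, -0.0, 1.33, -1.75]
140 [0.34, 0.49, 1.32, -0.0, 1.33, -2.1]
160 [0.34, 0.49, 1.32, -0.0, 1.33, -2.45]
```

Run:
```python
from h import *
env.reach([.512,.308,.22],Q(np.radians(-20)))
d=grab('wrist','w1.png');np.save('d1.npy',d,allow_pickle=True);st()
print(proj(d,[.512,.308,.126],1),proj(d,[.512,.308,.084],1))
```

```text
t3.34 p [0.5123 0.3075 0.22  ] F [-0.1 -0.4 -0.4] T [-0.01  0.01  0.03] gap1.000 q6 0.69
[274.31744887 205.53653228] [274.61998336 191.83434363]
```

View pics/w1.png

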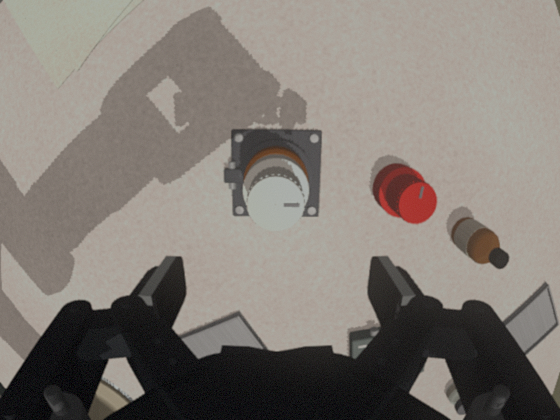

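Wrist view: the cap's top disc is at about (275,203), radius about 30, and the foot square spans (232..322,128..216). That agrees with the estimate, so I'll refine with the disc mask and the foot.

Run:
```python
from h import *
d=np.load('d1.npy',allow_pickle=True).item();f=d['frame'];h=cv2.cvtColor(f,cv2.COLOR_RGB2HSV)
print(h[205,255:265].tolist()[:3],h[185,275].tolist(),h[225,330].tolist(), h[205,205:340:10,2])
for th in(12,16):
    m=((h[...,1]<th*2)&(h[...,2]>170)).astype(np.uint8)
    m[:150]=0;m[240:]=0;m[:,:230]=0;m[:,325:]=0
    m=cv2.morphologyEx(m,cv2.MORPH_OPEN,np.ones((5,5)))
    cs=sorted(cv2.findContours(m,0,1)[0],key=cv2.contourArea)
    if cs:
        c,r=cv2.minEnclosingCircle(cs[-1]);e=cv2.fitEllipse(cs[-1]);print(th,c,r,e,onz(d,c,.126,1))
g=cv2.cvtColor(f,cv2.COLOR_RGB2GRAY)
print(cv2.HoughCircles(cv2.GaussianBlur(g,(3,3),0)[150:250,220:330],cv2.HOUGH_GRADIENT,1,50,param1=80,param2=12,minRadius=24,maxRadius=36))
P=np.array([onz(d,p,.008,1) for p in[(232,128),(322,128),(321,216),(232,216)]]);print(P.round(4)[:,:2].tolist(),P.mean(0),np.linalg.norm(P-np.roll(P,1,0),axis=1))
```

```text
[[41, 12, 174], [43, 13, 174], [43, 13, 175]] [48, 7, 173] [13, 26, 174] [172 169 170  79  93 174 175 170 110 118 120  88 169 172]
12 (276.7235412597656, 206.72352600097656) 30.222209930419922 ((274.20196533203125, 204.71861267089844), (51.35825729370117, 55.816226959228516), 151.60025024414062) [0.51340188 0.30648014 0.126     ]
16 (276.7235412597656, 206.72352600097656) 30.222209930419922 ((274.20196533203125, 204.71861267089844), (51.35825729370117, 55.816226959228516), 151.60025024414062) [0.51340188 0.30648014 0.126     ]
[[[55.5 41.5 33.8]]]
[[0.486, 0.3736], [0.5783, 0.34], [0.5456, 0.2442], [0.4484, 0.2796]] [0.51456938 0.30935194 0.008     ] [0.10117813 0.09830687 0.1011737  0.10338437]
```

Run:
```python
from h import *
q=Q(np.radians(-20))
env.movel([.5127,.3085,.14],velocity=.15,frame=q)
print(env.movel([.5127,.3085,.094],velocity=.06,guard=8));st()
env.close_gripper(40);env.hold(.2);st()
```

```text
False
t4.94 p [0.5129 0.3086 0.0943] F [-0.1  0.3  0.3] T [-0.01 -0.01 -0.03] gap0.998 q6 0.70
t5.60 p [0.5127 0.3086 0.0944] F [-2.9 -0.6  5.4] T [-0.04  0.57  0.02] gap0.507 q6 0.70
```

Run:
```python
from h import *
env.close_gripper(80);env.hold(.1);s=st()
p=np.array(s['position']);z0=.0944
for dz in(.002,.0035,.0045,.0055):
    env.movel([.5125,.3085,z0-dz],velocity=.02);s=st()
    if s['contact_force'][2]>22: break
```

```text
t5.92 p [0.5127 0.3086 0.0945] F [-3.1 -0.4  5.8] T [-0.08  0.53  0.04] gap0.493 q6 0.70
t6.17 p [0.5127 0.3086 0.0932] F [-3.  -0.3  8.5] T [-0.12  0.59  0.07] gap0.497 q6 0.70
t6.42 p [0.5127 0.3086 0.0919] F [-5.  -0.  10.6] T [-0.23  0.66 -0.03] gap0.494 q6 0.70
t6.67 p [0.5127 0.3087 0.0911] F [-3.6 -0.7 11.5] T [-0.23  0.85  0.03] gap0.494 q6 0.70
t6.92 p [0.5127 0.3087 0.0903] F [-4.6 -1.  12.8] T [-0.29  0.88  0.01] gap0.493 q6 0.70
```

Run:
```python
from h import *
env.movel([.5125,.3085,.0882],velocity=.02);st()
for a in(-5,15,30,41):
    q=kinematics.ik([.5125,.3085,.0882],Q(np.radians(a)));env.set_joints(q)
    s=st();z=Rn.from_quat(s['ee_rot']).as_matrix()[:,2];print(a,np.degrees(np.arctan2(z[1],z[0])))
    if abs(s['ft_torque'][2])>2.5: break
```

```text
t7.17 p [0.5127 0.3087 0.0897] F [-5.7 -1.6 13.2] T [-0.28  0.94  0.04] gap0.494 q6 0.70
t7.53 p [0.5134 0.3089 0.09  ] F [-2.7 -0.3 13.6] T [-0.13  0.48  0.19] gap0.496 q6 0.43
-5 -4.958622431356747
t7.95 p [0.5133 0.309  0.09  ] F [-2.2  0.4 13.1] T [-0.11  0.55  0.09] gap0.493 q6 0.08
15 15.036733867371
t8.31 p [0.5134 0.309  0.0901] F [-2.2  0.8 13.9] T [-0.01  0.49  0.14] gap0.494 q6 -0.18
30 30.043563346214132
t8.61 p [0.5134 0.309  0.09  ] F [-2.6  0.2 13. ] T [0.01 0.55 0.11] gap0.491 q6 -0.37
41 41.05250949252159
```

Run:
```python
from h import *
for z in(.0945,.0985,.104):
    env.movel([.5127,.3087,z],velocity=.03);s=st()
d=grab('wrist');np.save('d2.npy',d,allow_pickle=True)
if abs(s['contact_force'][2])<4:
    env.movel([.5127,.3087,.24],velocity=.15);st();grab('wrist','w2.png');np.save('d2.npy',grab('wrist'),allow_pickle=True)
```

```text
t8.97 p [0.5134 0.309  0.0954] F [0.3 0.3 6.1] T [0.13 0.04 0.02] gap0.495 q6 -0.37
t9.25 p [0.5127 0.3086 0.0984] F [0.3 0.3 0.6] T [ 0.03 -0.12 -0.03] gap0.496 q6 -0.37
t9.58 p [0.5127 0.3087 0.1041] F [ 0.6 -0.3 -0.5] T [ 0.01 -0.   -0.03] gap0.493 q6 -0.37
t10.69 p [0.5124 0.3085 0.239 ] F [-0.2  0.5 -0.6] T [-0.01 -0.03 -0.01] gap0.494 q6 -0.37
```

View pics/w2.png

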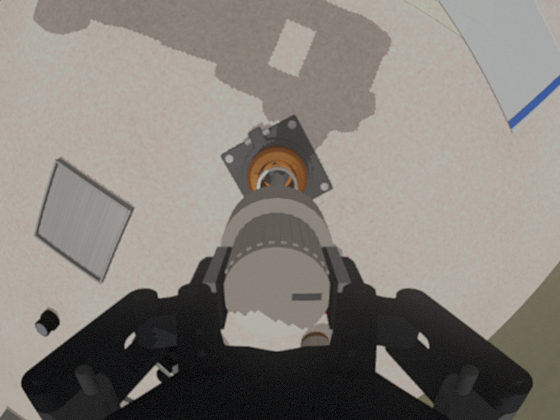

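The cap is off in the gripper, and the jar is open with the stem visible at about (278,180). Next, the cap goes into the right-hand tray.

Run:
```python
from h import *
D=np.load('d0.npy',allow_pickle=True).item();t=D['top']
print(np.mean([onz(t,p,.012) for p in[(362,213),(424,196),(445,254),(386,275)]],0))
q=Q(np.radians(-20))
env.reach([.553,-.286,.2],q);env.movel([.553,-.286,.06],velocity=.15)
print(env.movel([.553,-.286,.040],velocity=.02,guard=4));st()
env.close_gripper(20);env.hold(.1);env.release();env.hold(.1);st()
env.movel([.553,-.286,.2],velocity=.2);grab('wrist','w3.png')
env.reach([.53,-.01,.2],Q(np.radians(90-13)));d=grab('wrist','w4.png');np.save('d4.npy',d,allow_pickle=True);st()
a=cv2.imread('pics/w3.png');b=cv2.imread('pics/w4.png')
cv2.imwrite('pics/w34.png',np.hstack([cv2.resize(a[100:350,100:460],(360,250)),cv2.resize(b[60:310,100:460],(360,250))]))
print(proj(d,[.579,.002,.024],1))
```

```text
[ 0.55485606 -0.28567099  0.012     ]
True
t14.82 p [ 0.5529 -0.2859  0.0427] F [-0.4  0.   5.2] T [ 0.07  0.03 -0.04] gap0.495 q6 -0.32
t15.74 p [ 0.5525 -0.2856  0.042 ] F [ 0.   0.1 -0.5] T [-0.04  0.05 -0.02] gap1.002 q6 -0.32
t17.94 p [ 0.5302 -0.0108  0.1997] F [ 0.  -0.2  0.2] T [ 0.02  0.04 -0.05] gap0.998 q6 -1.58
[298.65999467 223.23810702]
```

View pics/w34.png

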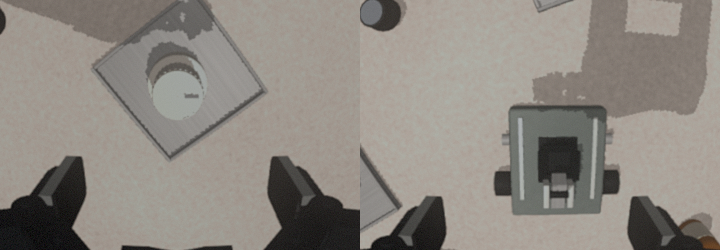

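The cap stands in the tray, and the stage pocket is at about (299,217) in the full w4 frame with the latch at the lower side (+x). One near-vertical close view of the pocket next.

Run:
```python
from h import *
y=np.radians(-13);x=np.array([np.cos(y),np.sin(y)])
p=np.array([.579,.002])+.06*x
env.reach([p[0],p[1],.14],Q(np.radians(77)));d=grab('wrist');np.save('d5.npy',d,allow_pickle=True);st()
c=proj(d,[.579,.002,.024],1);print(c);u,v=c.astype(int)
n=60;k=d['frame'][v-n:v+n,u-n:u+n][:,:,::-1];k=(255*(k/255.)**.55).astype(np.uint8);k=cv2.resize(k,(600,600),interpolation=cv2.INTER_CUBIC)
for i in range(0,120,10):
    cv2.putText(k,str(u-n+i),(i*5,10),0,.35,(0,0,255));cv2.putText(k,str(v-n+i),(0,i*5+4),0,.35,(0,0,255));cv2.line(k,(i*5,12),(i*5,18),(0,0,255));cv2.line(k,(24,i*5),(30,i*5),(0,0,255))
cv2.imwrite('pics/w5.png',k)
```

```text
t18.55 p [ 0.6372 -0.012   0.1406] F [-0.5 -0.2  0.4] T [-0.04 -0.02 -0.  ] gap1.003 q6 -1.55
[276.96582108 124.11123482]
```

View pics/w5.png

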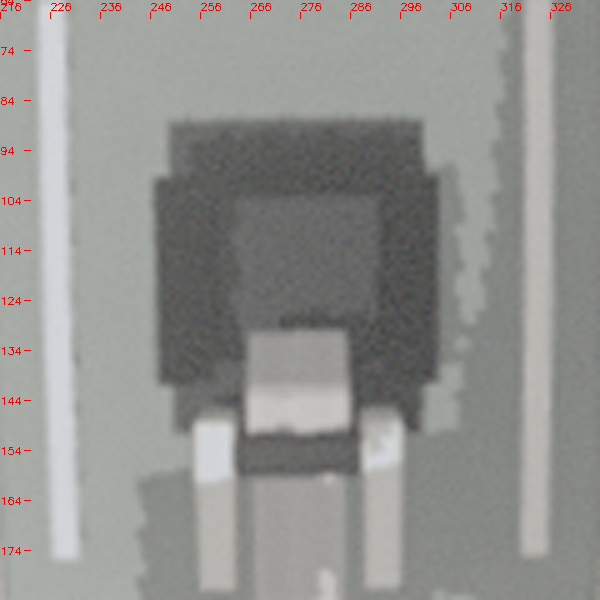

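Run:
```python
from h import *
d=np.load('d5.npy',allow_pickle=True).item();y=np.radians(-13);X=np.array([np.cos(y),np.sin(y)]);Y=np.array([-X[1],X[0]]);o=np.array([.579,.002])
L=lambda u,v,z:(lambda p:np.round(1e3*np.array([(p-o)@X,(p-o)@Y]),1))(onz(d,(u,v),z,1)[:2])
f=lambda a,b:(216+a/5,64+b/5)
print('cam',np.linalg.inv(d['view'])[:3,3])
print('floor L,R',L(*f(235,260),.024),L(*f(380,260),.024),'floor back',L(*f(307,198),.024))
print('walls L R @.044',L(*f(156,280),.044),L(*f(439,280),.044),'back outer',L(*f(296,120),.044))
print('nose',L(*f(299,330),.0405),'latch L R',L(*f(247,390),.05),L(*f(352,390),.05))
print('stripes',L(*f(53,100),.026),L(*f(537,100),.026),L(*f(65,500),.026),L(*f(536,500),.026))
print('rails', L(*f(195,450),.04),L(*f(403,450),.04))
```

```text
cam [0.56844284 0.00415762 0.28328221]
floor L,R [ -6.5 -11. ] [-6.5 11.9] floor back [-16.4   0.3]
walls L R @.044 [ -4.  -21.7] [-4.  19.6] back outer [-27.4  -1.3]
nose [ 3.7 -0.9] latch L R [11.8 -8.3] [11.8  6.7]
stripes [-32.6 -39.4] [-32.5  36.3] [ 31.6 -38.6] [31.6 37.2]
rails [ 21.8 -16.6] [21.8 14.8]
```

Pocket ≈ (0.575, 0.002), yaw ≈ −12.2°, with floor, nose and stripes agreeing to about 1 mm. Next is the mount in the jar.

Run:
```python
from h import *
env.movel([.62,-.01,.24],velocity=.25)
env.reach([.492,.25,.2],Q(np.radians(-20)));d=grab('wrist');np.save('d6.npy',d,allow_pickle=True);st()
c=proj(d,[.5127,.3087,.1],1);print(c,np.linalg.inv(d['view'])[:3,3]);u,v=c.astype(int);n=50
k=d['frame'][v-n:v+n,u-n:u+n][:,:,::-1];k=(255*(k/255.)**.6).astype(np.uint8);k=cv2.resize(k,(600,600),interpolation=cv2.INTER_CUBIC)
for i in range(0,100,10):
    cv2.putText(k,str(u-n+i),(i*6,10),0,.35,(0,0,255));cv2.putText(k,str(v-n+i),(0,i*6+4),0,.35,(0,0,255))
cv2.imwrite('pics/w6.png',k);print(u-n,v-n)
```

```text
t21.02 p [0.4922 0.2497 0.1999] F [-0.5 -0.4  0.7] T [-0.02  0.03 -0.02] gap1.003 q6 0.61
[273.92533491 123.19911495] [0.51794878 0.31737121 0.34345219]
223 73
```

View pics/w6.png

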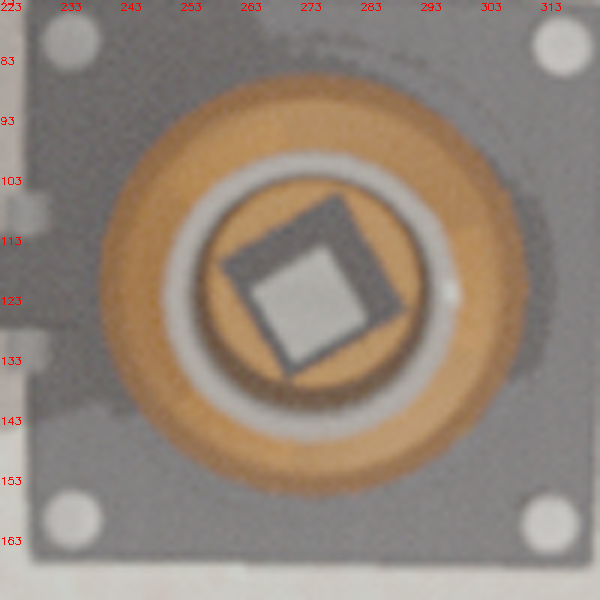

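Clear picture: the stem top square is centred at crop (309,305), px ≈ (274.5,123.8), rotated about 30° in the image. The foot lies below it and the ring is around it. Computing the pose from the corners.

Run:
```python
from h import *
d=np.load('d6.npy',allow_pickle=True).item()
def sq(P,z):
    W=np.array([onz(d,(223+a/6,73+b/6),z,1)[:2] for a,b in P]);E=np.roll(W,-1,0)-W
    print(W.mean(0).round(4),np.linalg.norm(E,axis=1).round(4),'angles',(np.degrees(np.arctan2(E[:,1],E[:,0]))%90).round(1))
sq([(325,246),(367,322),(293,363),(251,291)],.114);sq([(343,192),(405,308),(289,378),(218,262)],.040)
print('ring',onz(d,(223+312/6,73+295/6),.084,1),'body',onz(d,(223+314/6,73+284/6),.046,1))
pj=np.array([.5745,.0021,.15])
for y in range(-180,180,10):
    q=kinematics.ik(pj,Q(np.radians(y)))
    if q is not None and y%30==0:print(y,round(q[5],2))
```

```text
[0.5132 0.3086] [0.0102 0.0099 0.0098 0.0101] angles [ 8.8  9.3  9.8 11.5]
[0.5135 0.3085] [0.0204 0.021  0.0212 0.0221] angles [ 8.1 11.5 11.   9.4]
ring [0.51343524 0.30861467 0.084     ] body [0.51363168 0.30880683 0.046     ]
-150 2.42
-120 1.89
-90 1.37
-60 0.85
-30 0.32
0 -0.2
30 -0.72
60 -1.25
90 -1.77
120 -2.29
150 -2.82
```

Run:
```python
from h import *
q=Q(np.radians(9.9))
env.reach([.5133,.3086,.19],q);env.movel([.5133,.3086,.14],velocity=.15)
print(env.movel([.5133,.3086,.089],velocity=.06,guard=5));st()
env.close_gripper(30);env.hold(.1);st();env.close_gripper(70);env.hold(.1);st()
env.movel([.5133,.3086,.10],velocity=.04);st()
env.movel([.5133,.3086,.25],velocity=.15);st()
d=grab('wrist');cv2.imwrite('pics/w7.png',d['frame'][100:400,130:430,::-1])
```

```text
False
t23.00 p [0.5135 0.3087 0.0894] F [ 0.4  0.2 -0.2] T [0.04 0.02 0.  ] gap1.002 q6 0.17
t23.77 p [0.5133 0.3086 0.089 ] F [-0.4 -1.   0.7] T [0.   0.04 0.02] gap0.110 q6 0.17
t24.09 p [0.5134 0.3086 0.0891] F [-0.5 -0.4  1.8] T [ 0.02 -0.07 -0.06] gap0.099 q6 0.17
t24.52 p [0.5133 0.3086 0.1002] F [-0.   0.7 -1.1] T [ 0.02  0.04 -0.01] gap0.099 q6 0.17
t25.67 p [0.513  0.3085 0.249 ] F [ 0.4  0.3 -1.3] T [-0.02 -0.02  0.09] gap0.098 q6 0.17
```

View pics/w7.png

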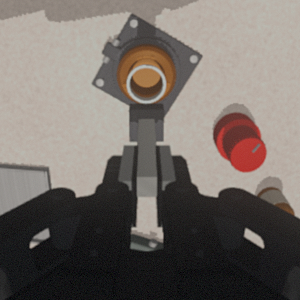

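Run:
```python
from h import *
q=Q(np.radians(-12.2))
env.reach([.5748,.0021,.22],q);env.movel([.5748,.0021,.125],velocity=.12);st()
d=grab('wrist');k=d['frame'][120:340,190:370,::-1];k=(255*(k/255.)**.55).astype(np.uint8)
# expected foot bottom corners (cyan) and pocket floor corners (red)
k=cv2.resize(k,(720,880)[::1],interpolation=cv2.INTER_CUBIC)
a=np.radians(-12.2);R=np.array([[np.cos(a),-np.sin(a)],[np.sin(a),np.cos(a)]])
for h,z,c in((.011,.061,(255,255,0)),(.0125,.024,(0,0,255)),(.0125,.036,(0,255,0))):
    P=[proj(d,[*(np.array([.5748,.0021])+R@np.array(s)*h),z],1) for s in((1,1),(1,-1),(-1,-1),(-1,1))]
    for p in P: cv2.circle(k,(int((p[0]-190)*4),int((p[1]-120)*4)),3,c,-1)
cv2.imwrite('pics/w8.png',k[:600])
```

```text
t27.86 p [0.5752 0.0022 0.1258] F [ 0.3 -0.1 -1.8] T [ 0.01 -0.08  0.05] gap0.095 q6 0.01
```

View pics/w8.png

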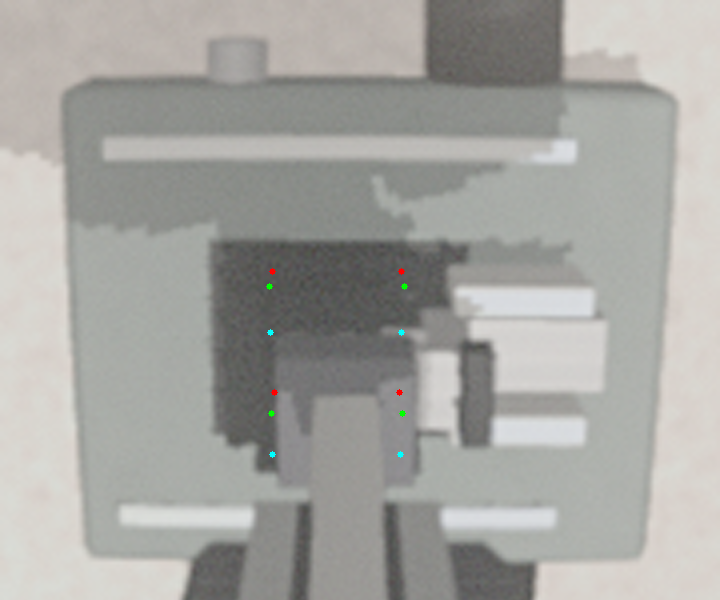

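Picture 10: foot above the pocket, with its far lower edge at crop columns 278–414 (centre 346). The projection expected 336, so the wrist camera is biased about 2.5 px along the jaw axis. I'll compare foot and pocket directly in this one image so the bias cancels.

Run:
```python
from h import *
d=grab('wrist');s=st();np.save('d8.npy',d,allow_pickle=True)
a=np.radians(-12.2);X=np.array([np.cos(a),np.sin(a)]);Y=np.array([-X[1],X[0]]);o=np.array([.5748,.0021])
L=lambda u,v,z,D=d:(lambda p:np.round(1e3*np.array([(p-o)@X,(p-o)@Y]),1))(onz(D,(u,v),z,1)[:2])
f=lambda x,y:(190+x/4,120+y/4)
print('foot +Y bottom edge L,R',L(*f(278,337),.061),L(*f(414,337),.061),'foot top -Y L R',L(*f(277,484),.075),L(*f(414,484),.075))
print('stem L R at foot top',L(*f(314,395),.149),L(*f(380,395),.149))
print('stripes Y',L(*f(340,149),.026),L(*f(340,516),.026),'ends X',L(*f(103,149),.026),L(*f(577,149),.026),L(*f(120,516),.026),L(*f(556,516),.026))
print('block',L(*f(65,95),.024),L(*f(677,95),.024),L(*f(88,550),.024),L(*f(643,550),.024))
print('walls: -X outer',L(*f(213,340),.044),'+Y outer',L(*f(300,240),.044),'slot',L(*f(460,400),.05),L(*f(493,400),.05))
# same in w5
d5=np.load('d5.npy',allow_pickle=True).item();g=lambda x,y:(216+x/5,64+y/5)
print('w5 slot',L(*g(299,432),.05,d5),L(*g(299,475),.05,d5),'-Xouter',L(*g(296,120),.044,d5),'floor -X',L(*g(307,198),.024,d5),'nose',L(*g(299,330),.0405,d5),'stripe +X end',L(*g(65,560),.026,d5),L(*g(536,557),.026,d5))
P=lambda dd,p:proj(dd,p,1).round(1)
D=np.load('d0.npy',allow_pickle=True).item()
```

```text
t27.96 p [0.5752 0.0021 0.1258] F [ 0.1  0.7 -1.1] T [-0.02  0.01 -0.02] gap0.094 q6 0.01
foot +Y bottom edge L,R [-9.7 10.1] [13.1 10.1] foot top -Y L R [ -9.5 -10.6] [ 12.7 -10.6]
stem L R at foot top [-1.6 30.4] [ 4.9 30.4]
stripes Y [ 0.6 36.7] [  0.6 -38.6] ends X [-44.6  37.1] [45.8 37.1] [-45.  -39.1] [ 45.3 -39. ]
block [-52.1  47.4] [65.6 47.8] [-52.9 -48.1] [ 65.1 -48.3]
walls: -X outer [-22.4   4.5] +Y outer [-6.4 23. ] slot [22.2 -4.9] [28.1 -5. ]
w5 slot [22.  -0.3] [28.3 -0.4] -Xouter [-23.3  -0.1] floor -X [-12.2   1.4] nose [ 7.8 -0.1] stripe +X end [ 45.1 -38.8] [45.7 37.7]
```

Run:
```python
from h import *
x,y=.5735,.0013
env.close_gripper(90)
for z in(.112,.106,.101,.097,.093,.090,.088,.0868):
    g=env.movel([x,y,z],velocity=.04,guard=28);s=st()
    if g or np.hypot(*s['contact_force'][:2])>15: print('stop',z);break
```

```text
t28.65 p [0.5734 0.0013 0.1118] F [-0.6 -0.1 -0.7] T [-0.01 -0.01 -0.01] gap0.093 q6 0.01
t28.95 p [0.5727 0.0015 0.1053] F [-2.1  0.4 -2. ] T [0.14 0.61 0.06] gap0.091 q6 0.01
t29.23 p [0.5731 0.0014 0.1004] F [-2.7  0.3 -2. ] T [0.16 0.66 0.  ] gap0.088 q6 0.01
t29.48 p [0.5733 0.0014 0.0966] F [-2.5 -0.2 -2.1] T [0.11 0.66 0.  ] gap0.092 q6 0.01
t29.73 p [0.5733 0.0014 0.0926] F [-2.9  0.1 -2.3] T [ 0.2   0.68 -0.05] gap0.090 q6 0.01
t29.98 p [0.5734 0.0013 0.0898] F [-2.9  0.8 -2.3] T [0.18 0.72 0.01] gap0.094 q6 0.01
t30.23 p [0.5741 0.0011 0.0882] F [-0.7  0.1 -0.7] T [-0.05 -0.    0.02] gap0.087 q6 0.01
t30.48 p [0.574  0.0011 0.0871] F [ 0.8 -0.1  0.7] T [-0.03 -0.17 -0.07] gap0.090 q6 0.01
```

The latch load vanished at z≈0.088, so it has snapped. I'll press gently to confirm the foot is home, then release.

Run:
```python
from h import *
print(env.movel([.5735,.0013,.0835],velocity=.02,guard=18));s=st()
env.movel([.5735,.0013,s['position'][2]+.0003],velocity=.02);st()
env.close_gripper(20);env.release();env.hold(.1);st()
env.movel([.5735,.0013,.2],velocity=.15)
env.reach([.50,-.15,.25],Q(np.radians(60)));env.hold(.3)
t=grab('top');c=grab('scene');w=grab('wrist');st()
e=lambda d,u,v,n:cv2.resize((255*(d['frame'][max(v-n,0):v+n,u-n:u+n,::-1]/255.)**.55).astype(np.uint8),(266,266),interpolation=cv2.INTER_CUBIC)
r=cv2.resize((255*(c['frame'][:,:,::-1]/255.)**.6).astype(np.uint8),(400,300))
print(proj(w,[.574,.0015,.06],1))
cv2.imwrite('pics/fin.png',np.hstack([e(c,272,215,40),e(c,185,165,40),e(t,265,220,45)]))
cv2.imwrite('pics/fin2.png',np.hstack([r,cv2.resize(w['frame'][:,:,::-1],(400,300))]))
```

```text
True
t30.68 p [0.5748 0.0011 0.0871] F [-1.4 -0.   5. ] T [ 0.07  0.18 -0.  ] gap0.093 q6 0.01
t30.93 p [0.5733 0.0013 0.0872] F [ 0.4 -0.1 -1.2] T [-0.04  0.   -0.02] gap0.096 q6 0.01
t31.98 p [0.5735 0.0013 0.0874] F [0.  0.1 0.5] T [ 0.04 -0.03 -0.02] gap0.996 q6 0.01
t34.73 p [ 0.5    -0.1499  0.25  ] F [ 1.3  0.2 -0.4] T [ 0.02 -0.01  0.01] gap0.998 q6 -1.56
[426.19221164 170.15687572]
```

View pics/fin.png

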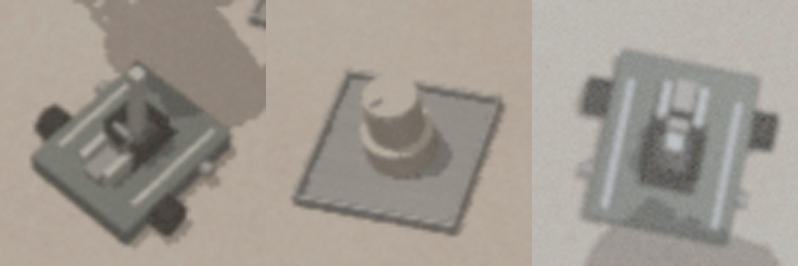

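View pics/fin2.png

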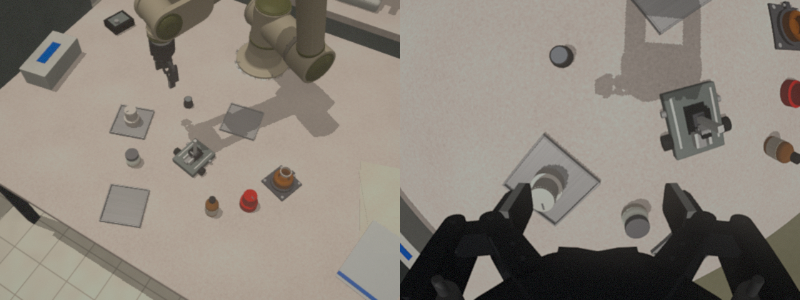

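The mount stands upright in the pocket with the latch shut. The cap stands upright in the right tray, and the bystanders are unmoved. Handing in.

```bash
python3 -c "
from h import *
job.hand_in()"
```

```text
the job is handed in; nothing more can be done
```

The job is done and was handed in at about 35 s on the robot's clock.

- **Cap:** I pushed it down about 4–4.5 mm at about 13 N, turned it 61° counter-clockwise and lifted it off. It stands open side down in the tray farthest to the right, touched down at about 5 N.
- **Mount:** I gripped it by the stem and pressed it into the stage pocket. The latch's side load vanished about 1 mm above the floor, which fits it snapping back. A further push met firm resistance at a tool height of 0.0871 m, the computed fully-home height.
- **Final pictures:** They show the mount upright in the pocket, the cap in the tray, and the bottle, small jar, loupe and red cap apparently where they started. The gripper was clear of everything.
- **What disagreed:** The wrist camera was off by about 1.3 mm along the jaw direction, so I corrected the pocket position from a single image showing both foot and pocket. The latch being shut is inferred from the forces; the final pictures are too coarse to confirm it to the millimetre.

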